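Find the full seed box for sowing

ROBOT

A 7-joint arm with a two-finger parallel gripper is mounted at the origin on the work surface. World frame = base frame: x ahead of the robot, y to its left, z up, the work surface at z = 0. Lengths are in m, angles in rad, forces in N, time in s.
With the tool pointing down it reaches from about 0.425 to 0.875 m from the base axis. Payload 4.7 kg.
Tool frame: the origin (TCP) lies midway between the tips of the shut fingers; the grasp point (between the pads) lies 19 mm behind it (ctrl.grip_point_offset is the distance from the TCP to the grasp point, in m); z points along the fingers, y is the line along which they close (so a half turn about z gives the same grasp; the last joint's range is limited). The gripper opens to 87 mm and grips with 3 to 60 N. Pads are 19 mm wide; open, the fingers measure 117 mm over their backs; the gripper's body (75 mm by 190 mm) begins 51 mm behind the grasp point.
Start: joints at [1.176, 0.321, -0.07, 1.45, 0.023, 1.371, -0.057], TCP at [0.258, -0.596, 0.223] pointing down, gripper open.
Joint ranges: [-2.86, 2.86], [-0.3, 2.09], [-1.38, 1.24], [0.06, 2.45], [-1.56, 4.7], [0.09, 2.05], [-2.69, 2.69]. Speed limits (rad/s): [2.57, 2.57, 3.14, 3.14, 3.14, 3.14, 3.14].

INTERFACE

Orientations are given as a rotation vector (axis times angle).
In Python, from bench import ctrl gives the robot as it stands.
- The arm moves only by the tool move_arm, never from a script. Its argument "increments" is text: rows parted by semicolons, each of 7 numbers parted by spaces: the shift along the world's x, y, z in mm, then the turn, a rotation vector about the world's x, y, z in degrees, then the closure in counts, from 0 (fully open) to 255 (shut). A call has exactly 8 rows; each row shifts and turns the commanded pose from where the row before left it; what a row does not reach is not made up. A row lasts 1/12 s, in which the tool goes at most 41.7 mm and 7.16 degrees, less where a joint would pass 70% of its speed; a pose out of reach is approached as far as the arm can. A call with a gripper value outside its range is refused whole. The fingers move at their own pace and stop on an object; "grip_force" is the grip in N (left out, the last holds). Time passes only in rows, so rows that do not move let the fingers close, or fill a call up. It gives the time, the measured TCP pose, the force, the opening and the grip force at its end, in the units of the state.
- ctrl.get_state(): the state, without advancing time (a new reading comes with each control period).
- ctrl.get_image(name): name is "scene" or "top"; returns a dict with "frame" (420x560x3 uint8, red, green, blue), "depth" (420x560 float32, m along the optical axis (not along the pixel's ray), 0 where there is no reading), "fx", "fy", "cx", "cy" (pixels), "k1" (the pictures are not rectified: a ray, as slopes to the right and down, at radius r is drawn at 1 + k1 r^2 times it, then the intrinsics apply), "position" and "orientation" of the camera in the world. Camera axes: x right, y down, z forward; pixel columns grow to the right and rows downward; lengths in m; the calibration is good to about 2 mm. A picture is of the moment at which its call begins.
- ctrl.close_job(): hands the job in; it is judged then, once.
Trained networks look in a picture, given as the dict that the camera call returned (one of the last four; its "shot" number tells which), for a name from the list of things; names that differ only in an ending like _2 or _b are one class to them, and where a whole thing is asked for, a point or a joint stands for the part that bears it (a point fixed in the world has none). Each returns a list of dicts, best first, with "score" (0 to 1); they miss things now and then, are a little off and sometimes report something else, mostly with a low value. They report only what shows in the picture. A call takes as long as a camera call.
- ctrl.find_in(target, picture): "centre" ([x, y, z] in m, in world coordinates, good to about 4 mm: the middle of the surface that is visible of it).
- ctrl.silhouettes(target, picture): "region" (420x560 bool, what is visible of it).
The state is a dict: "time": time; "joint_positions": joint angles; "qd": joint speeds; "joint_torque": joint torques, N m; "position": TCP position; "tool_rot": TCP orientation; "ft_force": force on the tool from outside, world axes, zero at the start; "torque": the same for the moment, N m; "grip_width": opening from 0.0 (shut) to 1.0 (fully open); "grip_force": force on a finger pad.
Only numpy, scipy, OpenCV 4.12 (cv2) and the standard library are available. Lean on these libraries where they do the work, as an engineer would, in place of code of your own. Each camera call takes 0.05 s, during which the arm holds its last target. There are 200 camera calls.

TASK

Three identical closed seed boxes stand on the potting bench, and only one of them still has seed in it: lift them to feel which one is heavy, and set that full one upright on the yellow sprung plate in the seeder's black loading tray, where its weight keeps the plate pressed down. Any empty box you lift goes back upright on the spot where it stood; set the boxes down, do not drop them.

Things in the scene. Friction and masses are not known exactly. Their poses are not given: they have to be found in the camera images.
- box_a: one of three look-alike closed seed boxes: white with a flush green lid and a brown label on each end, one rigid piece with flat sides, 90 (its x) x 55 (its y) x 100 mm tall; origin at the centre of its underside, z up. One of the three weighs 0.44 to 0.58 kg (full), the others 0.08 to 0.12 kg (empty); which one changes from start to start, and neither name nor place tells
- box_b: one of three look-alike closed seed boxes: white with a flush green lid and a brown label on each end, one rigid piece with flat sides, 90 (its x) x 55 (its y) x 100 mm tall; origin at the centre of its underside, z up. One of the three weighs 0.44 to 0.58 kg (full), the others 0.08 to 0.12 kg (empty); which one changes from start to start, and neither name nor place tells
- box_c: one of three look-alike closed seed boxes: white with a flush green lid and a brown label on each end, one rigid piece with flat sides, 90 (its x) x 55 (its y) x 100 mm tall; origin at the centre of its underside, z up. One of the three weighs 0.44 to 0.58 kg (full), the others 0.08 to 0.12 kg (empty); which one changes from start to start, and neither name nor place tells
- seat (a point): centre of the top face of the yellow sprung plate, 170 (x) x 130 mm (y), z up. Round it the fixed black tray, 200 x 160 mm outside, 6 mm walls up to 45 mm over the bench; a blue housing 75 mm high adjoins its -y side. The plate's top is 36 mm over the bench when free and slides down 12 mm to a stop: under 2 N (an empty box) leaves it up, over 3.2 N (the full box) takes it to the stop

How it is judged:
By the outcome, as a careful person would: the job done as asked, in the order asked, and still so for the second after the job is handed in, with the robot touching nothing.
It also fails if it takes over 69 s, if anything falls off the work surface, if the arm or the gripper's body presses on something with over 40 N, if the wrist force passes 120 N, or if a joint passes its speed limit or range.

## Working session

There is one attempt and no reset: what is moved stays moved. The work goes in short steps, Python scripts to look and compute and a tool call to move; the robot and the scene stay as the last step left them, time stands still between calls to the robot, and variables do not carry over. Pictures are saved under pics/ and viewed, at most 10 in all, crops included, and the job is handed in when it is done.

Besides the shell and the picture viewer there is one more tool, called after "Call:" as name(argument=value, ...) on one line, values as JSON. move_arm: Moves the arm, as the interface text tells. Its arguments: {"type":"object","properties":{"increments":{"type":"string"},"grip_force":{"type":"number"}},"required":["increments"]}

```bash
mkdir -p pics
cat > h.py <<'E'
import numpy as np, cv2
from bench import ctrl
from scipy.spatial.transform import Rotation as R
def rot(o):
    o=np.array(o,float)
    if o.shape==(3,3): return o
    return R.from_rotvec(o).as_matrix() if o.size==3 else R.from_quat(o).as_matrix()
def cloud(p):
    h,w=p["depth"].shape
    v,u=np.mgrid[0:h,0:w]
    x=(u-p["cx"])/p["fx"];y=(v-p["cy"])/p["fy"]
    a,b=x.copy(),y.copy()
    for _ in range(8):
        s=1+p["k1"]*(a*a+b*b);a=x/s;b=y/s
    d=p["depth"]
    P=np.stack([a*d,b*d,d],-1)@rot(p["orientation"]).T+np.array(p["position"])
    P[d==0]=np.nan
    return P
def rect(pts):
    c,(w,h),a=cv2.minAreaRect((pts*1000).astype(np.float32))
    if w<h: w,h,a=h,w,a+90
    return np.round(c,1),round(w,1),round(h,1),round((a+90)%180-90,1)
E
python3 - <<'E'
from h import *
p=ctrl.get_image("top");s=ctrl.get_image("scene")
im=np.hstack([p["frame"],s["frame"]])[:,:,::-1]
cv2.imwrite("pics/a.png",cv2.resize(im,(800,300)))
print(p["orientation"],p["position"],s["position"])
for n,q in(("top",p),("scene",s)):
    P=cloud(q)
    for d in ctrl.find_in("box_a",q): print(n,d)
    for d in ctrl.silhouettes("box_a",q):
        m=d["region"]&np.isfinite(P[...,2]); z=P[...,2]
        t=m&(abs(z-.1)<.008)
        v,u=np.nonzero(d["region"])
        print(n,d["score"],m.sum(),"px",u.mean(),v.mean(),"top",t.sum(),rect(P[t][:,:2]) if t.sum()>10 else "", np.nanmedian(z[t]))
P=cloud(p);f=cv2.cvtColor(p["frame"],cv2.COLOR_RGB2HSV)
y=(f[...,0]>20)&(f[...,0]<35)&(f[...,1]>120)&(f[...,2]>100)&np.isfinite(P[...,2])
n,l,st,c=cv2.connectedComponentsWithStats(y.astype(np.uint8))
for i in range(1,n):
    if st[i,4]>100: print("yel",st[i],rect(P[l==i][:,:2]),np.median(P[l==i][:,2]))
print(ctrl.get_state())
E
```

```text
[-2.1335237   2.09317407 -0.18385381] [0.37373627 0.00893909 0.93320399] [ 0.99888359 -0.22423129  0.88498217]
top {'centre': [0.474, 0.3271, 0.0964], 'score': 0.98}
top {'centre': [0.5176, -0.0009, 0.1012], 'score': 0.81}
top {'centre': [0.6296, 0.1354, 0.0981], 'score': 0.69}
top 0.79 1223 px 289.72520325203254 212.59837398373983 top 1100 (array([524.9,   1.4]), 90.4, 55.0, 6.0) 0.09985692701553
top 0.77 1358 px 228.77549523110784 162.28099779897286 top 1008 (array([640.3, 140.6]), 91.0, 55.5, 11.4) 0.09982076159856873
top 0.72 1790 px 138.36227045075125 232.3906510851419 top 1160 (array([474.8, 336.1]), 91.7, 58.4, 16.8) 0.10034906200064309
scene {'centre': [0.5431, -0.0032, 0.1018], 'score': 0.94}
scene {'centre': [0.656, 0.1297, 0.0997], 'score': 0.71}
scene 0.91 1408 px 360.4968152866242 148.25690021231424 top 583 (array([475.7, 332.7]), 90.4, 59.4, 17.1) 0.09773536858523191
scene 0.69 1540 px 263.3583441138422 216.61772315653297 top 805 (array([526.4,   0.8]), 91.9, 56.0, 6.0) 0.09835305404741446
scene 0.65 1715 px 337.91135573580533 225.65469293163383 top 861 (array([642.5, 1
[... 178 characters left out ...]
rray([ 1.17606012,  0.32128071, -0.07010401,  1.45083877,  0.0226153 ,
        1.3708162 , -0.05688424]), 'qd': array([-6.17979671e-04, -2.63844634e-03,  7.15993585e-05, -4.98784486e-03,
        1.48465717e-03,  1.31016687e-03,  2.80424950e-03]), 'joint_torque': array([-2.11351789e-07, -4.90528893e+01, -4.02635252e-01, -3.12215602e+01,
       -6.36606105e-02,  3.86539882e-02,  9.76189267e-05]), 'position': array([ 0.25831114, -0.59630236,  0.22223386]), 'tool_rot': array([-3.07565002e+00, -6.37703604e-01,  2.87895722e-04]), 'ft_force': array([ 0.25355948, -0.0968199 ,  0.32518404]), 'torque': array([-0.01301719, -0.01109852, -0.0172284 ]), 'grip_force': 0.0, 'grip_width': 1.0021773431125043}
```

View pics/a.png

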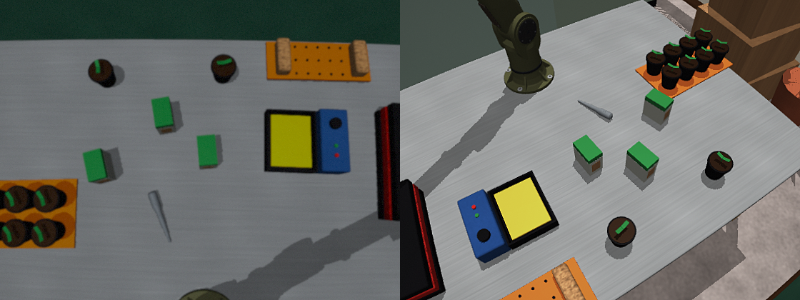

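The picture shows three boxes (top view, 800-px montage: (207,151), (163,114) and (95,165)) and the yellow plate at (291,140), with the blue housing on its -y side. I'll go to the box at (525, 1) first.

Call:
move_arm(increments="16.7 37.3 0 0 0 -1.1 0;16.7 37.3 0 0 0 -1.1 0;16.7 37.3 0 0 0 -1.1 0;16.7 37.3 0 0 0 -1.1 0;16.7 37.3 0 0 0 -1.1 0;16.7 37.3 0 0 0 -1.1 0;16.7 37.3 0 0 0 -1.1 0;16.7 37.3 0 0 0 -1.1 0", grip_force=25)

```text
time: 0.97
position: [0.3924, -0.2962, 0.2228]
tool_rot: [3.115, 0.398, 0.0]
ft_force: [1.0, 0.3, 0.5]
grip_width: 1.001
grip_force: 0.0
```

Call:
move_arm(increments="16.7 37.3 0 0 0 -1.1 0;16.7 37.3 0 0 0 -1.1 0;16.7 37.3 0 0 0 -1.1 0;16.7 37.3 0 0 0 -1.1 0;16.7 37.3 0 0 0 -1.1 0;16.7 37.3 0 0 0 -1.1 0;16.7 37.3 0 0 0 -1.1 0;16.7 37.3 0 0 0 -1.1 0")

```text
time: 1.63
position: [0.526, 0.0021, 0.223]
tool_rot: [3.137, 0.158, 0.001]
ft_force: [0.6, -0.1, 0.5]
grip_width: 0.999
grip_force: 0.0
```

Call:
move_arm(increments="0 0 -25 0 0 0.2 0;0 -1 -25 0 0 0 0;0 0 -25 0 0 0 0;0 0 -25 0 0 0 0;0 0 -25 0 0 0 0;0 0 -20 0 0 0 0;0 0 -10 0 0 0 0;0 0 -3 0 0 0 0")

```text
time: 2.3
position: [0.5241, -0.0007, 0.0628]
tool_rot: [-3.137, -0.165, 0.005]
ft_force: [-0.1, -0.3, -0.8]
grip_width: 1.001
grip_force: 0.0
```

Call:
move_arm(increments="0 0 0 0 0 0 255;0 0 0 0 0 0 255;0 0 0 0 0 0 255;0 0 0 0 0 0 255;0 0 0 0 0 0 255;0 0 0 0 0 0 255;0 0 0 0 0 0 255;0 0 0 0 0 0 255", grip_force=25)

```text
time: 2.97
position: [0.526, -0.0005, 0.0652]
tool_rot: [3.137, 0.165, 0.002]
ft_force: [-0.7, 1.1, 4.6]
grip_width: 0.637
grip_force: 24.9
```

Call:
move_arm(increments="0 0 4 0 0 0 255;0 0 8 0 0 0 255;0 0 10 0 0 0 255;0 0 10 0 0 0 255;0 0 6 0 0 0 255;0 0 2 0 0 0 255;0 0 0 0 0 0 255;0 0 0 0 0 0 255")

```text
time: 3.63
position: [0.5255, -0.0008, 0.1046]
tool_rot: [3.137, 0.165, -0.0]
ft_force: [0.1, 0.5, -1.1]
grip_width: 0.629
grip_force: 24.8
```

Call:
move_arm(increments="0 0 0 0 0 0 255;0 0 0 0 0 0 255;0 0 0 0 0 0 255;0 0 0 0 0 0 255;0 0 0 0 0 0 255;0 0 0 0 0 0 255;0 0 0 0 0 0 255;0 0 0 0 0 0 255")

```text
time: 4.3
position: [0.5256, -0.0007, 0.1046]
tool_rot: [3.137, 0.165, -0.0]
ft_force: [-0.0, 0.5, -0.7]
grip_width: 0.632
grip_force: 24.8
```

Empty (about 1 N). I'll put it back on its spot.

Call:
move_arm(increments="0 0 -8 0 0 0 255;0 0 -10 0 0 0 255;0 0 -8 0 0 0 255;0 0 -6 0 0 0 255;0 0 -3 0 0 0 255;0 0 -2 0 0 0 255;0 0 -2 0 0 0 255;0 0 0 0 0 0 255")

```text
time: 4.97
position: [0.5257, -0.0005, 0.0656]
tool_rot: [-3.137, -0.165, -0.0]
ft_force: [0.6, 0.2, -1.1]
grip_width: 0.633
grip_force: 24.8
```

Call:
move_arm(increments="0 0 -0.5 0 0 0 255;0 0 0 0 0 0 255;0 0 0 0 0 0 255;0 0 0 0 0 0 0;0 0 0 0 0 0 0;0 0 0 0 0 0 0;0 0 0 0 0 0 0;0 0 0 0 0 0 0")

```text
time: 5.63
position: [0.5257, -0.0007, 0.0652]
tool_rot: [3.137, 0.165, 0.0]
ft_force: [-0.7, 0.5, 0.1]
grip_width: 0.925
grip_force: 0.0
```

Run:
```python
from h import *
s=ctrl.get_image("scene");P=cloud(s)
cv2.imwrite("pics/b.png",s["frame"][:,:,::-1])
print({k:np.round(v,3) for k,v in ctrl.get_state().items()})
```

```text
{'time': np.float64(5.683), 'joint_positions': array([ 0.501,  0.25 , -0.61 ,  1.919,  0.167,  1.022, -1.648]), 'qd': array([ 0.   , -0.   , -0.002,  0.001, -0.001, -0.001,  0.001]), 'joint_torque': array([-1.0000e-03, -3.5748e+01, -4.0680e+00, -2.6979e+01, -1.4000e-02,
       -7.9000e-02,  0.0000e+00]), 'position': array([ 0.526, -0.001,  0.065]), 'tool_rot': array([3.137, 0.165, 0.   ]), 'ft_force': array([ 0.342, -1.109,  0.232]), 'torque': array([-0.   ,  0.038,  0.006]), 'grip_force': np.float64(0.0), 'grip_width': np.float64(0.955)}
```

View pics/b.png

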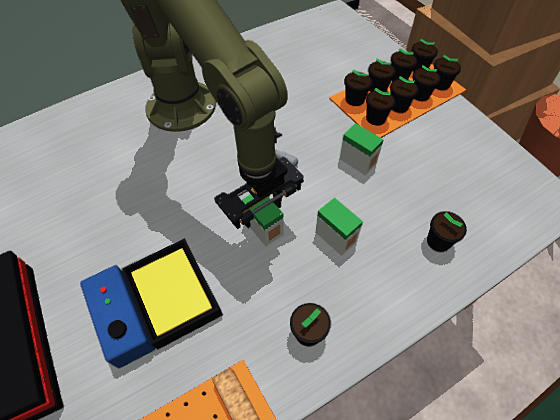

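The box at pixel (266,220) stands upright. On to box 2.

Call:
move_arm(increments="0 0 20 0 0 0 0;0 0 30 0 0 0 0;0 0 30 0 0 0 0;0 0 30 0 0 0 0;23 28 5 0 0 1 0;23 28 0 0 0 1 0;23 28 0 0 0 1 0;23 28 0 0 0 1 0")

```text
time: 6.35
position: [0.6188, 0.112, 0.1806]
tool_rot: [3.129, 0.273, 0.002]
ft_force: [0.6, -1.1, -0.4]
grip_width: 0.999
grip_force: 0.0
```

Call:
move_arm(increments="15 18 0 0 0 1 0;8.7 10.7 0 0 0 0 0;0 0 -10 0 0 0 0;0 0 -25 0 0 0 0;0 0 -25 0 0 0 0;0 0 -25 0 0 0 0;0 0 -20 0 0 0 0;0 0 -10 0 0 0 0")

```text
time: 7.02
position: [0.6387, 0.1378, 0.0612]
tool_rot: [3.126, 0.3, -0.009]
ft_force: [-0.6, -0.2, -0.7]
grip_width: 1.0
grip_force: 0.0
```

Call:
move_arm(increments="0 0 0 0 0 0 0;0 0 0 0 0 0 255;0 0 0 0 0 0 255;0 0 0 0 0 0 255;0 0 0 0 0 0 255;0 0 0 0 0 0 255;0 0 0 0 0 0 255;0 0 0 0 0 0 255")

```text
time: 7.68
position: [0.6416, 0.1402, 0.0657]
tool_rot: [3.127, 0.302, 0.001]
ft_force: [-0.5, 0.5, 2.1]
grip_width: 0.629
grip_force: 25.0
```

Call:
move_arm(increments="0 0 0 0 0 0 255;0 0 4 0 0 0 255;0 0 8 0 0 0 255;0 0 10 0 0 0 255;0 0 10 0 0 0 255;0 0 6 0 0 0 255;0 0 2 0 0 0 255;0 0 0 0 0 0 255")

```text
time: 8.35
position: [0.6419, 0.1402, 0.1063]
tool_rot: [3.127, 0.302, 0.003]
ft_force: [1.6, -0.6, -1.1]
grip_width: 0.63
grip_force: 25.0
```

Call:
move_arm(increments="0 0 0 0 0 0 255;0 0 0 0 0 0 255;0 0 0 0 0 0 255;0 0 0 0 0 0 255;0 0 0 0 0 0 255;0 0 0 0 0 0 255;0 0 0 0 0 0 255;0 0 0 0 0 0 255")

```text
time: 9.02
position: [0.6413, 0.14, 0.105]
tool_rot: [3.127, 0.302, -0.0]
ft_force: [0.1, -0.6, -1.1]
grip_width: 0.63
grip_force: 25.0
```

Also empty. I'll put it back, so box 3 must be the full one.

Call:
move_arm(increments="0 0 -8 0 0 0 255;0 0 -10 0 0 0 255;0 0 -8 0 0 0 255;0 0 -6 0 0 0 255;0 0 -3 0 0 0 255;0 0 -2 0 0 0 255;0 0 -2 0 0 0 255;0 0 0 0 0 0 255")

```text
time: 9.68
position: [0.6414, 0.1402, 0.0662]
tool_rot: [-3.127, -0.302, -0.0]
ft_force: [-0.4, -0.5, -0.5]
grip_width: 0.627
grip_force: 25.0
```

Call:
move_arm(increments="0 0 -0.5 0 0 0 255;0 0 0 0 0 0 255;0 0 0 0 0 0 255;0 0 0 0 0 0 0;0 0 0 0 0 0 0;0 0 0 0 0 0 0;0 0 0 0 0 0 0;0 0 0 0 0 0 0")

```text
time: 10.35
position: [0.6414, 0.14, 0.0657]
tool_rot: [3.127, 0.302, 0.0]
ft_force: [-0.1, -0.6, -0.1]
grip_width: 0.919
grip_force: 0.0
```

Call:
move_arm(increments="0 0 20 0 0 0 0;0 0 30 0 0 0 0;0 0 30 0 0 0 0;0 0 30 0 0 0 0;-20 24 5 0 0 1 0;-25 29 0 0 0 1 0;-25 29 0 0 0 1 0;-25 29 0 0 0 1 0")

```text
time: 11.02
position: [0.5453, 0.252, 0.1811]
tool_rot: [-3.115, -0.411, -0.001]
ft_force: [0.2, 0.5, 0.2]
grip_width: 0.998
grip_force: 0.0
```

Call:
move_arm(increments="-25 29 0 0 0 1 0;-22 26 0 0 0 1 0;-16 19 0 0 0 0 0;-8 9.5 0 0 0 0 0;0 0 0 0 0 0 0;0 0 0 0 0 0 0;0 0 0 0 0 0 0;0 0 0 0 0 0 0")

```text
time: 11.68
position: [0.4772, 0.3323, 0.1803]
tool_rot: [3.107, 0.459, -0.0]
ft_force: [0.7, -0.0, -0.4]
grip_width: 1.003
grip_force: 0.0
```

Run:
```python
from h import *
s=ctrl.get_image("scene");t=ctrl.get_image("top")
for n,q in(("scene",s),("top",t)):
    P=cloud(q)
    for d in ctrl.silhouettes("box_a",q):
        t=d["region"]&(abs(P[...,2]-.1)<.008)
        print(n,d["score"],t.sum(),rect(P[t][:,:2]) if t.sum()>10 else "")
print(ctrl.get_state()["position"],ctrl.get_state()["joint_positions"])
cv2.imwrite("pics/c.png",s["frame"][:,:,::-1])
```

```text
scene 0.88 566 (array([475.8, 333.7]), 93.1, 60.2, 14.9)
scene 0.85 876 (array([642.7, 139.1]), 91.6, 57.7, 11.0)
scene 0.72 796 (array([5.269e+02, 5.000e-01]), 92.4, 56.0, 6.0)
top 0.92 1033 (array([640.6, 140.3]), 91.1, 55.3, 11.2)
top 0.67 1103 (array([524.5,   1.1]), 90.6, 55.0, 5.7)
top 0.64 648 (array([474.1, 335.1]), 89.6, 57.8, 16.8)
[0.47608573 0.33355854 0.18042247] [ 0.03653601  0.29540104 -0.8207016   1.66107128  0.22398562  1.28325496
 -2.10230987]
```

View pics/c.png

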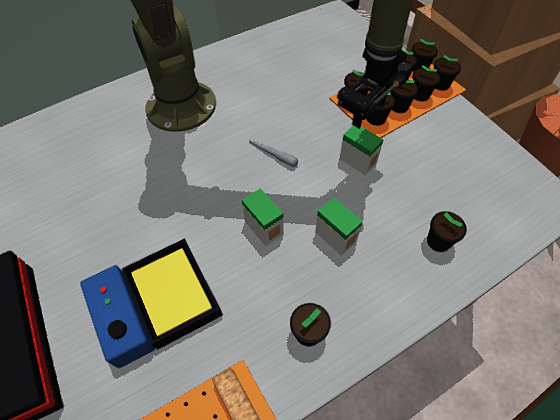

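Run:
```python
from h import *
for n in("scene","top"):
    P=cloud(ctrl.get_image(n)).reshape(-1,3);P=P[np.isfinite(P[:,2])]
    a=np.deg2rad(16.7);d=P[:,:2]-[.4755,.3345]
    x=d@[np.cos(a),np.sin(a)];y=d@[-np.sin(a),np.cos(a)];z=P[:,2]
    for lo in range(20,160,20):
        m=(abs(x)<.055)&(y*1000>=lo)&(y*1000<lo+20)&(z<.15)
        print(n,lo,m.sum(),round(z[m].max(),3) if m.any() else "", "fing", np.round(z[m&(abs(x)<.02)].max(initial=0),3))
```

```text
scene 20 108 0.101 fing 0.101
scene 40 40 0.002 fing 0.0
scene 60 53 0.001 fing 0.0
scene 80 63 0.002 fing 0.0
scene 100 110 0.008 fing 0.006
scene 120 277 0.084 fing 0.008
scene 140 327 0.083 fing 0.08
top 20 210 0.104 fing 0.104
top 40 65 0.004 fing 0.0
top 60 234 0.005 fing 0.004
top 80 314 0.006 fing 0.006
top 100 340 0.011 fing 0.009
top 120 281 0.01 fing 0.01
top 140 156 0.01 fing 0.01
```

Clear: the pots are under 0.09 m and more than 110 mm away. Both empties are back at their original poses, pixels (263,215) and (339,225). Next I grip box 3.

Call:
move_arm(increments="-0.5 1 -10 0 0 0 0;0 0 -25 0 0 0 0;0 0 -25 0 0 0 0;0 0 -25 0 0 0 0;0 0 -20 0 0 0 0;0 0 -10 0 0 0 0;0 0 0 0 0 0 0;0 0 0 0 0 0 0")

```text
time: 12.65
position: [0.4746, 0.3357, 0.0655]
tool_rot: [-3.107, -0.466, 0.001]
ft_force: [-0.4, 0.4, -0.1]
grip_width: 1.001
grip_force: 0.0
```

Call:
move_arm(increments="0 0 0 0 0 0 255;0 0 0 0 0 0 255;0 0 0 0 0 0 255;0 0 0 0 0 0 255;0 0 0 0 0 0 255;0 0 0 0 0 0 255;0 0 0 0 0 0 255;0 0 0 0 0 0 255", grip_force=35)

```text
time: 13.32
position: [0.475, 0.3355, 0.0659]
tool_rot: [3.107, 0.465, 0.001]
ft_force: [-0.5, -0.8, 3.3]
grip_width: 0.63
grip_force: 35.0
```

Call:
move_arm(increments="0 0 0 0 0 0 255;0 0 4 0 0 0 255;0 0 8 0 0 0 255;0 0 10 0 0 0 255;0 0 10 0 0 0 255;0 0 6 0 0 0 255;0 0 2 0 0 0 255;0 0 0 0 0 0 255")

```text
time: 13.98
position: [0.4752, 0.3359, 0.1066]
tool_rot: [-3.107, -0.465, -0.002]
ft_force: [-0.4, 0.0, -5.3]
grip_width: 0.627
grip_force: 35.0
```

Call:
move_arm(increments="0 0 0 0 0 0 255;0 0 0 0 0 0 255;0 0 0 0 0 0 255;0 0 0 0 0 0 255;0 0 0 0 0 0 255;0 0 0 0 0 0 255;0 0 0 0 0 0 255;0 0 0 0 0 0 255")

```text
time: 14.65
position: [0.4747, 0.3355, 0.1055]
tool_rot: [3.107, 0.465, -0.0]
ft_force: [-0.2, 0.6, -4.3]
grip_width: 0.629
grip_force: 35.0
```

Full (about 5 N). I'll carry it to the plate.

Call:
move_arm(increments="0 0 10 0 0 0 255;0 0 20 0 0 0 255;0 0 25 0 0 0 255;0 0 25 0 0 0 255;0 0 25 0 0 0 255;0 0 20 0 0 0 255;3.3 -20 15 0 0 0 255;4.9 -30 0 0 0 -1 255")

```text
time: 15.32
position: [0.4825, 0.291, 0.2507]
tool_rot: [-3.104, -0.449, -0.011]
ft_force: [-0.0, 1.1, -5.2]
grip_width: 0.628
grip_force: 35.0
```

Call:
move_arm(increments="6 -37 0 0 0 -1.2 255;6 -37 0 0 0 -1.2 255;6 -37 0 0 0 -1.2 255;6 -37 0 0 0 -1.2 255;6 -37 0 0 0 -1.2 255;6 -37 0 0 0 -1.2 255;6 -37 0 0 0 -1.2 255;6 -37 0 0 0 -1.2 255")

```text
time: 15.98
position: [0.531, -0.0118, 0.2467]
tool_rot: [3.136, 0.176, 0.002]
ft_force: [0.2, -0.0, -4.9]
grip_width: 0.63
grip_force: 35.0
```

Call:
move_arm(increments="6 -37 0 0 0 -1.2 255;6 -37 0 0 0 -1.2 255;6 -37 0 0 0 -1.2 255;6 -37 0 0 0 -1.2 255;6 -37 0 0 0 -1.2 255;6 -37 0 0 0 -1.2 255;4.1 -25 0 0 0 -0.4 255;2.5 -15.5 0 0 0 0 255")

```text
time: 16.65
position: [0.5729, -0.2777, 0.2457]
tool_rot: [3.14, -0.04, -0.001]
ft_force: [-0.1, -0.0, -4.6]
grip_width: 0.63
grip_force: 35.0
```

Call:
move_arm(increments="0 0 0 0 0 0 255;0 0 0 0 0 0 255;0 0 0 0 0 0 255;0 0 0 0 0 0 255;0 0 0 0 0 0 255;0 0 0 0 0 0 255;0 0 0 0 0 0 255;0 0 0 0 0 0 255")

```text
time: 17.32
position: [0.5736, -0.2726, 0.2458]
tool_rot: [3.141, -0.031, 0.0]
ft_force: [0.2, -0.5, -4.4]
grip_width: 0.627
grip_force: 35.0
```

Run:
```python
from h import *
for n in("top","scene"):
    q=ctrl.get_image(n);P=cloud(q);f=cv2.cvtColor(q["frame"],cv2.COLOR_RGB2HSV)
    y=(f[...,0]>20)&(f[...,0]<35)&(f[...,1]>120)&(f[...,2]>70)&(abs(P[...,2]-.034)<.012)
    y&=abs(P[...,0]-.574)<.12
    print(n,y.sum(),rect(P[y][:,:2]),np.median(P[y][:,2]))
    cv2.imwrite("pics/d_%s.png"%n,q["frame"][:,:,::-1])
```

```text
top 3182 (array([ 572.4, -267.5]), 169.0, 128.6, -1.1) 0.03585331952183568
scene 3355 (array([ 574.5, -269.6]), 171.5, 129.9, -1.5) 0.03443188312178502
```

View pics/d_scene.png

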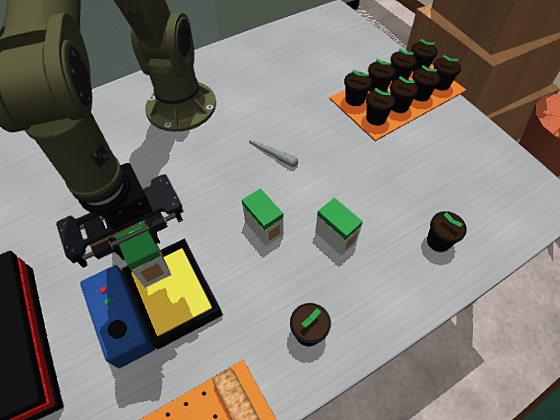

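The held box (pixel (142,255)) is over the plate, whose centre is about (574, -269). I'll lower it.

Call:
move_arm(increments="0 2 -10 0 0 0.5 255;0 1.5 -20 0 0 0 255;0 0 -25 0 0 0 255;0 0 -25 0 0 0 255;0 0 -20 0 0 0 255;0 0 -15 0 0 0 255;0 0 -10 0 0 0 255;0 0 -5 0 0 0 255")

```text
time: 18.08
position: [0.5724, -0.2689, 0.1132]
tool_rot: [-3.14, 0.018, 0.005]
ft_force: [0.1, -0.6, -4.7]
grip_width: 0.627
grip_force: 35.0
```

Call:
move_arm(increments="0 0 -4 0 0 0 255;0 0 -4 0 0 0 255;0 0 -4 0 0 0 255;0 0 -4 0 0 0 255;0 0 -3 0 0 0 255;0 0 -2 0 0 0 255;0 0 -2 0 0 0 255;0 0 0 0 0 0 255")

```text
time: 18.75
position: [0.5742, -0.2697, 0.0929]
tool_rot: [3.141, -0.019, 0.002]
ft_force: [1.8, -0.3, -2.1]
grip_width: 0.634
grip_force: 35.0
```

Call:
move_arm(increments="0 0 -1 0 0 0 255;0 0 -1 0 0 0 255;0 0 0 0 0 0 255;0 0 0 0 0 0 255;0 0 0 0 0 0 255;0 0 0 0 0 0 255;0 0 0 0 0 0 255;0 0 0 0 0 0 255")

```text
time: 19.42
position: [0.5736, -0.2695, 0.0906]
tool_rot: [3.141, -0.019, 0.0]
ft_force: [2.4, 0.3, -1.9]
grip_width: 0.63
grip_force: 35.0
```

Call:
move_arm(increments="0 0 -0.5 0 0 0 255;0 0 0 0 0 0 255;0 0 -0.5 0 0 0 255;0 0 0 0 0 0 255;0 0 0 0 0 0 255;0 0 0 0 0 0 255;0 0 0 0 0 0 255;0 0 0 0 0 0 255")

```text
time: 20.08
position: [0.5736, -0.2695, 0.0899]
tool_rot: [3.141, -0.019, 0.0]
ft_force: [-0.3, 0.3, 3.6]
grip_width: 0.628
grip_force: 35.0
```

At the stop (force reversed). Release and retreat.

Call:
move_arm(increments="0 0 0.2 0 0 0 255;0 0 0 0 0 0 160;0 0 0 0 0 0 0;0 0 0 0 0 0 0;0 0 0 0 0 0 0;0 0 0 0 0 0 0;0 0 0 0 0 0 0;0 0 0 0 0 0 0")

```text
time: 20.75
position: [0.5734, -0.2695, 0.0896]
tool_rot: [-3.142, 0.019, 0.001]
ft_force: [0.4, -0.2, 0.0]
grip_width: 0.963
grip_force: 0.0
```

Call:
move_arm(increments="0 0 5 0 0 0 0;0 0 15 0 0 0 0;0 0 25 0 0 0 0;0 0 30 0 0 0 0;0 0 30 0 0 0 0;0 0 30 0 0 0 0;0 0 15 0 0 0 0;0 0 0 0 0 0 0")

```text
time: 21.42
position: [0.5759, -0.2701, 0.2453]
tool_rot: [3.138, -0.018, 0.012]
ft_force: [0.2, -0.7, -0.0]
grip_width: 0.998
grip_force: 0.0
```

Call:
move_arm(increments="-15 -30 0 0 0 0 0;-15 -30 0 0 0 0 0;-15 -30 0 0 0 0 0;-15 -30 0 0 0 0 0;-10 -20 0 0 0 0 0;-10 -10 0 0 0 0 0;0 0 0 0 0 0 0;0 0 0 0 0 0 0")

```text
time: 22.08
position: [0.4935, -0.4186, 0.2392]
tool_rot: [-3.14, 0.019, 0.0]
ft_force: [-0.5, 1.0, 0.3]
grip_width: 0.996
grip_force: 0.0
```

Run:
```python
from h import *
for n in("top","scene"):
    q=ctrl.get_image(n);P=cloud(q);f=cv2.cvtColor(q["frame"],cv2.COLOR_RGB2HSV)
    y=(f[...,0]>20)&(f[...,0]<35)&(f[...,1]>120)&(f[...,2]>70)&(abs(P[...,2]-.03)<.02)&(abs(P[...,0]-.574)<.12)
    print(n,"plate z",np.median(P[y][:,2]))
    for d in ctrl.silhouettes("box_a",q):
        z=P[...,2];t=d["region"]&(z>.09)&(z<.14)
        print(d["score"],t.sum(),rect(P[t][:,:2]) if t.sum()>10 else "",np.median(z[t]))
cv2.imwrite("pics/e.png",q["frame"][:,:,::-1])
```

```text
top plate z 0.023888566657845223
0.93 1020 (array([640. , 140.2]), 90.2, 55.1, 11.2) 0.09984945580210997
0.79 1104 (array([524.4,   1.1]), 90.1, 54.9, 6.1) 0.09991921997752845
0.59 1363 (array([ 572.9, -269.2]), 89.3, 58.6, 0.2) 0.12335964487714701
scene plate z 0.022368481007374097
0.87 830 (array([5.261e+02, 2.000e-01]), 93.0, 56.2, 6.2) 0.09853944860918068
0.65 891 (array([642.5, 140.3]), 91.5, 58.6, 11.5) 0.09847813694194751
```

View pics/e.png

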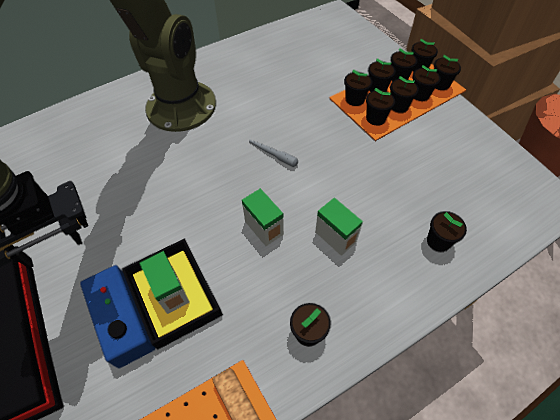

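The full box stands upright at pixel (165,283). The plate is at z = 0.024, its stop, and the empties at (263,218) and (339,227) are on their spots.

```bash
python3 -c "
from bench import ctrl
print(ctrl.close_job())"
```

```text
the job is handed in; nothing more can be done
None
```

The full box stands upright on the yellow plate, which is pressed down to its stop. Both empty boxes are back upright where they stood, and I handed the job in with the robot clear at about 22 s.

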